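Tighten and close the lever clamp on a roof-rack tube

TASK

One of the two clamps on the rack tube has a bolt with a flip lever that is standing up. Turn that bolt clockwise by its upright lever until it is snug, then fold the lever down flat to lock it, and let go.

Things in the scene. Friction and masses are not known exactly. Their poses are not given: they have to be found in the camera images.
- clamp: Fixed aluminium bridge over a black tube (38 mm, along the clamp's y), carrying the steel lever bolt. Origin: centre of its underside, on an 18 mm board, below the bolt; z up. 134 mm over its feet in x, 44 in y, top at 80 mm. An equal bridge 190-250 mm off along the tube, on either side, has a round black star knob (58 mm wide, top at 120 mm): already tight, not part of the job. Neither can move.
- axle (a joint): Turn of the lever bolt, rad, clockwise from above. Starts at 0.3 to 0.7; hard stop at 1.4 = snug, its 34 mm collar resting on the bridge: 40 to 63 degrees to go, one grasp does. Bolt and lever sink 3 mm per rad. Friction (0.12 N m) holds it where left. When snug the lever's broad faces stand square across the tube; it then folds along the tube, to the clamp's +y.
- lever (a joint): Fold of the lever, rad: 0 = straight up (the start), 1.57 = folded down level (closed, hard stop). It folds one way only, about a level pin in the bolt's head, 108 mm above the clamp's origin when snug. Hinge friction of 0.1 N m keeps it where left; 2 to 3 N near its end moves it.
- lever_grip (a point): Grip point on the lever's centre line, 55 mm from the hinge pin and 30 mm from the free end. The lever is a dark steel paddle 12 mm thick, 24 mm wide. Axes turn with it: z from the pin to the free end (up when standing), x along the pin (24 mm width), y through the thickness, to the side it folds to. The steel head around the pin is 40 mm in x, 20 mm in y, and rises 10 mm above the pin.

How it is judged:
On the way, in this order (a step that is already met when the one before it is completed fails the run):
1. the bolt is turned clockwise until snug, its lever still up (value of joint axle above 1.24 rad and value of joint lever below 0.6 rad), for 0.2 s.
2. the lever is folded down (value of joint lever above 1.38 rad), for 0.2 s.
At the end, for the whole second after the job is handed in: The bolt is snug (within 10 degrees of its stop), its lever is folded down to within 11 degrees of level and at rest (value of joint axle above 1.22 rad and value of joint lever above 1.38 rad and velocity of joint lever between -0.1 and 0.1 rad/s); the robot touches nothing.
It fails at once if the lever is folded down before the bolt is snug (value of joint axle below 1.1 rad and value of joint lever above 1.2 rad).
It also fails if it takes over 42 s, if anything falls off the work surface, if the arm or the gripper's body presses on something with over 40 N, if the wrist force passes 120 N, or if a joint passes its speed limit or range.

ROBOT

A 7-joint arm with a two-finger parallel gripper is mounted at the origin on the work surface. World frame = base frame: x ahead of the robot, y to its left, z up, the work surface at z = 0. Lengths are in m, angles in rad, forces in N, time in s.
With the tool pointing down it reaches from about 0.4 to 0.875 m from the base axis. Payload 6.5 kg.
Tool frame: the origin (TCP) lies on the mounting face of the last link; the fingertips stand 173 mm ahead of it and the grasp point (between the pads) lies 155 mm ahead of it (manip.nose_length is the distance from the TCP to the fingertips, in m); x points along the fingers, y is the direction in which the jaws open and shut, and the axes are right-handed (so a half turn about x gives the same grasp; the last joint's range is limited). The gripper opens to 85 mm and grips with 20 to 120 N. Pads are 22 mm wide; open, the fingers measure 114 mm over their backs; the gripper's body (76 mm by 85 mm) begins 54 mm behind the grasp point. The pads swing forward as they close: fully open they stand 13 mm farther back than shut.
Start: joints at [1.105, 0.536, -0.004, 1.538, 0.003, 1.067, -0.071], TCP at [0.253, -0.599, 0.405] pointing down, gripper open.
Joint ranges: [-2.7, 2.7], [-0.37, 2.16], [-1.27, 1.26], [0.24, 2.4], [-1.31, 4.45], [0.19, 1.91], [-2.76, 2.76]. Speed limits (rad/s): [2.39, 2.39, 3.14, 3.14, 3.14, 3.14, 3.14].

INTERFACE

Orientations are given as a unit quaternion [w, x, y, z].
In Python, from plant import manip gives the robot as it stands. Calls block until the motion is done:
- manip.move_to(position, orientation): joint-space move of the TCP to a pose.
- manip.servo_line(position, velocity=0.15, rot=None, f_stop=None): straight line of the TCP; rot=None keeps the orientation; velocity is the mean speed in m/s. With f_stop (N) it stops when the force on the tool has changed by that much, and returns True; else False.
- manip.movej(angles): joint-space move.
- manip.command_gripper(opening): opening from 0.0 (shut) to 1.0 (fully open); the grip force is fixed at half the most; returns when the fingers have stopped.
- manip.dwell(seconds).
- manip.ik(position, orientation): joint angles nearest the present ones, or None.
- manip.capture(name): name is "scene" or "top"; returns the picture (400x640x3 uint8, blue, green, red); there is no depth.
- manip.calibration(name): a dict with "mtx" (3x3 intrinsics, pixels), "extrinsics" (4x4, takes a point from world to camera coordinates). Camera axes: x right, y up, looking along -z (the intrinsics and any distortion apply to the point x, -y, -z); pixel columns grow to the right and rows downward; lengths in m; the calibration is good to about 2 mm. A picture is of the moment at which its call begins. calibration takes no time and is no camera call.
A pose or a line that the arm cannot do raises manip.PlanningError and nothing moves.
- manip.hand_in(): hands the job in, once; it reports no verdict.
Readings, each from a call of its own:
- manip.read_time(): time.
- manip.read_joints(): joint angles.
- manip.read_dq(): joint speeds.
- manip.read_tau(): joint torques, N m.
- manip.read_tcp_pos(): TCP position.
- manip.read_eef_rot(): TCP orientation.
- manip.read_contact_force(): force on the tool from outside, world axes, zero at the start.
- manip.read_torque(): the same for the moment, N m.
- manip.read_opening(): opening from 0.0 (shut) to 1.0 (fully open).
Only numpy, scipy, OpenCV 4.12 (cv2) and the standard library are available. Lean on these libraries where they do the work, as an engineer would, in place of code of your own. Each camera call takes 0.05 s, during which the arm holds its last target.

## Working session

There is one attempt and no reset: what is moved stays moved. The work goes in short steps, each a Python script; the robot and the scene stay as the last script left them, time stands still between calls to the robot, and variables do not carry over. Pictures are saved under pics/ and viewed, and the job is handed in when it is done.

```bash
ls; mkdir -p pics
python3 - <<'E'
from plant import manip
import cv2,numpy as np
np.set_printoptions(precision=4,suppress=True)
for n in("scene","top"):
    cv2.imwrite(f"pics/{n}0.png",manip.capture(n)); print(manip.calibration(n))
print(manip.read_time(),manip.read_tcp_pos(),manip.read_eef_rot(),manip.nose_length)
E
```

```text
pics
{'mtx': array([[489.1088,   0.    , 316.5587],
       [  0.    , 489.1088, 193.4986],
       [  0.    ,   0.    ,   1.    ]]), 'extrinsics': array([[ 0.4186,  0.9081, -0.0124, -0.2435],
       [-0.464 ,  0.2256,  0.8566,  0.1195],
       [ 0.7807, -0.3528,  0.5158, -1.1411],
       [ 0.    ,  0.    ,  0.    ,  1.    ]])}
{'mtx': array([[397.9007,   0.    , 320.5474],
       [  0.    , 397.9007, 195.1328],
       [  0.    ,   0.    ,   1.    ]]), 'extrinsics': array([[ 0.0039, -1.    ,  0.0042,  0.0089],
       [ 0.9959,  0.0043,  0.0908, -0.5418],
       [-0.0908,  0.0038,  0.9959, -0.7596],
       [ 0.    ,  0.    ,  0.    ,  1.    ]])}
0.1 [ 0.2529 -0.5985  0.4039] [-0.1399 -0.6929 -0.141   0.6932] 0.1734
```

View pics/scene0.png

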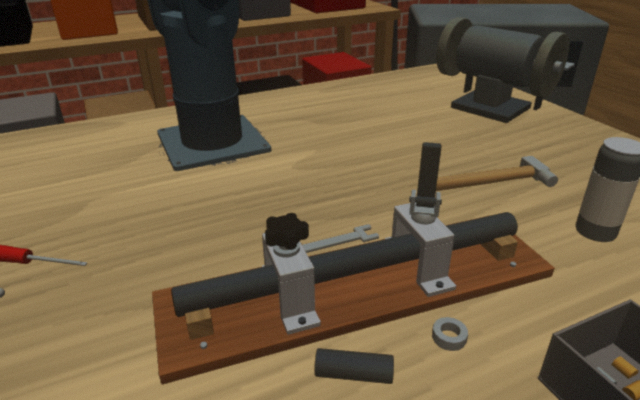

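View pics/top0.png

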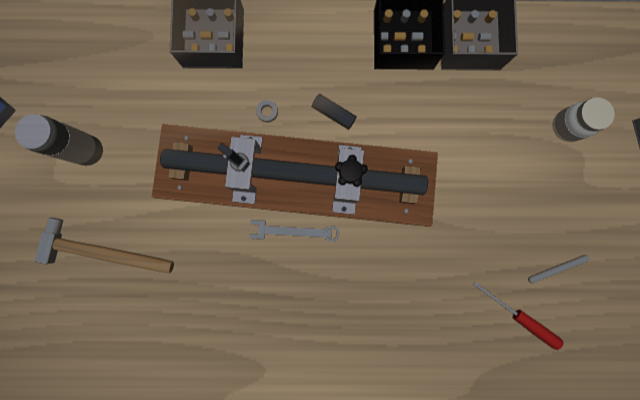

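Run:
```python
import cv2
a=cv2.imread("pics/scene0.png")[130:300,370:480]; cv2.imwrite("pics/s_c.png",cv2.resize(cv2.convertScaleAbs(a,alpha=1.6),None,fx=3.5,fy=3.5,interpolation=cv2.INTER_CUBIC))
a=cv2.imread("pics/top0.png")[120:215,190:290]; cv2.imwrite("pics/t_c.png",cv2.resize(cv2.convertScaleAbs(a,alpha=1.8),None,fx=6,fy=6,interpolation=cv2.INTER_CUBIC))
```

```text
(no output)
```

View pics/s_c.png

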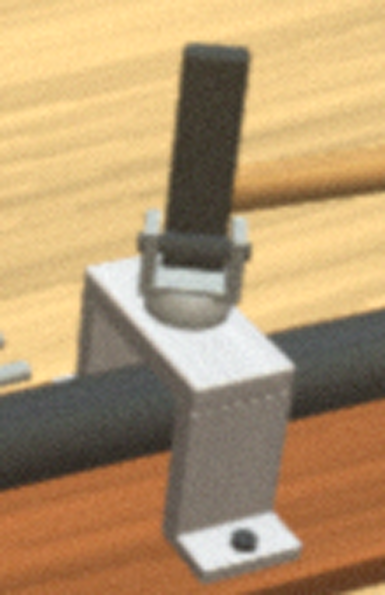

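View pics/t_c.png

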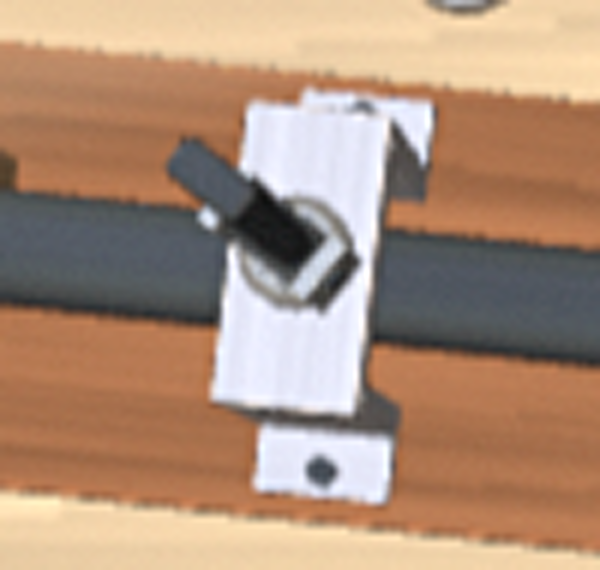

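```bash
cat > h.py <<'E'
import cv2,numpy as np
from plant import manip
np.set_printoptions(precision=4,suppress=True)
def ray(n,p):
    c=manip.calibration(n);E=c["extrinsics"];R=E[:3,:3];t=E[:3,3]
    d=np.linalg.solve(c["mtx"],[p[0],p[1],1.]);d=R.T@(d*[1,-1,-1]);return -R.T@t,d/np.linalg.norm(d)
def onz(n,p,z):
    o,d=ray(n,p);return o+d*(z-o[2])/d[2]
def tri(ps,pt):
    o1,d1=ray("scene",ps);o2,d2=ray("top",pt)
    s=np.linalg.lstsq(np.c_[d1,-d2],o2-o1,rcond=None)[0]
    a,b=o1+s[0]*d1,o2+s[1]*d2;return (a+b)/2,np.linalg.norm(a-b)
def proj(n,X):
    c=manip.calibration(n);E=c["extrinsics"];q=E[:3,:3]@np.array(X)+E[:3,3];q=c["mtx"]@(q*[1,-1,-1]);return q[:2]/q[2]
E
python3 - <<'E'
from h import *
t=cv2.imread("pics/top0.png");s=cv2.imread("pics/scene0.png")
print("cams",ray("scene",(0,0))[0],ray("top",(0,0))[0])
hsv=cv2.cvtColor(t,cv2.COLOR_BGR2HSV)
# board (red-brown) rect
m=((hsv[...,0]<12)&(hsv[...,1]>110)&(hsv[...,2]>50)).astype(np.uint8)
m=cv2.morphologyEx(m,cv2.MORPH_CLOSE,np.ones((25,25)))
c=max(cv2.findContours(m,0,1)[0],key=cv2.contourArea);r=cv2.minAreaRect(c);print(r)
B=np.array([onz("top",p,.018) for p in cv2.boxPoints(r)]);print("board",B,np.linalg.norm(np.diff(B,axis=0),axis=1))
# bridge top: bright grey
roi=np.zeros_like(m);roi[130:192,215:262]=1
m=((hsv[...,1]<45)&(hsv[...,2]>100)&(roi>0)).astype(np.uint8)
m=cv2.morphologyEx(m,cv2.MORPH_CLOSE,np.ones((9,9)))
m=cv2.morphologyEx(m,cv2.MORPH_OPEN,np.ones((11,11)))
c=max(cv2.findContours(m,0,1)[0],key=cv2.contourArea);r=cv2.minAreaRect(c);print(r)
B=np.array([onz("top",p,.098) for p in cv2.boxPoints(r)]);print("bridge",B,B.mean(0),np.linalg.norm(np.diff(B,axis=0),axis=1))
# lever
g=s.max(2)
for v in(136,140,145,150,160,170,180,188,192,196,200,204): print(v,[int(x) for x in g[v,405:450]])
E
```

```text
cams [ 1.0482 -0.2084  0.4832] [0.4705 0.0142 0.8056]
((295.00238037109375, 174.83840942382812), (280.7101135253906, 73.2347183227539), 5.940037727355957)
board [[ 0.5377  0.3462  0.018 ]
 [ 0.6852  0.3372  0.018 ]
 [ 0.6285 -0.2253  0.018 ]
 [ 0.4825 -0.207   0.018 ]] [0.1478 0.5654 0.1472]
((241.3973846435547, 161.5196533203125), (26.829235076904297, 54.71577835083008), 7.594643592834473)
bridge [[0.5491 0.1832 0.098 ]
 [0.6479 0.1727 0.098 ]
 [0.6417 0.1244 0.098 ]
 [0.543  0.1356 0.098 ]] [0.5954 0.154  0.098 ] [0.0994 0.0486 0.0993]
136 [160, 160, 158, 158, 162, 159, 159, 162, 158, 159, 158, 157, 157, 155, 153, 156, 159, 156, 157, 156, 159, 159, 155, 155, 157, 154, 158, 156, 156, 159, 157, 160, 161, 163, 158, 163, 163, 161, 160, 156, 159, 161, 158, 158, 158]
140 [158, 159, 160, 159, 162, 159, 160, 162, 158, 158, 158, 160, 163, 162, 159, 159, 162, 161, 161, 163, 163, 160, 158, 158, 162, 156, 160, 157, 160, 156, 153, 153, 154, 151, 150, 150, 148, 148, 149, 149, 148, 149, 146, 151, 147]
145 [163, 161, 161, 158, 155, 157, 155, 155, 152, 151, 150, 147, 150, 150, 149, 145, 134, 85, 59
[... 1272 characters left out ...]
 39, 37, 36, 40, 46, 74, 108, 127, 135, 133, 137, 143, 144, 143, 142, 140, 144, 142, 144, 144]
196 [146, 145, 144, 142, 120, 104, 113, 117, 119, 117, 111, 93, 65, 53, 50, 47, 43, 41, 44, 44, 41, 42, 42, 40, 44, 38, 42, 43, 41, 58, 92, 102, 122, 128, 129, 139, 148, 151, 155, 154, 155, 155, 154, 152, 153]
200 [142, 140, 142, 130, 89, 59, 63, 73, 67, 65, 56, 47, 48, 52, 49, 49, 47, 51, 51, 50, 52, 57, 49, 51, 51, 52, 57, 55, 51, 54, 55, 70, 80, 80, 84, 78, 96, 137, 153, 154, 152, 160, 159, 163, 156]
204 [146, 146, 144, 140, 133, 96, 71, 68, 67, 87, 92, 63, 36, 37, 40, 37, 41, 41, 36, 36, 36, 40, 39, 38, 42, 40, 42, 40, 47, 54, 56, 63, 69, 69, 72, 92, 123, 151, 156, 156, 158, 159, 156, 158, 158]
```

Run:
```python
from h import *
print("tip",tri((431.5,143.5),(222.5,147)))
a=onz("scene",(410,198.6),.1287);b=onz("scene",(441.4,201.4),.1287);print("pin scene",a,b,np.linalg.norm(a-b),(a+b)/2,np.degrees(np.arctan2(*(b-a)[1::-1])))
a=onz("top",(224.5,156.3),.1287);b=onz("top",(246.7,166.7),.1287);print("pin top",a,b,np.linalg.norm(a-b),(a+b)/2,np.degrees(np.arctan2(*(b-a)[1::-1])))
# lever edges widths
for z,c in((.211,(422.3,145)),(.211,(441,145)),): print(onz("scene",c,z))
s=cv2.imread("pics/scene0.png");t=cv2.imread("pics/top0.png")
for n,im in(("scene",s),("top",t)):
    for z in(.098,.1287,.1837,.2137): print(n,z,proj(n,(.5955,.154,z)))
a=t[138:178,210:258]; cv2.imwrite("pics/t_c2.png",cv2.resize(cv2.convertScaleAbs(a,alpha=2.5),None,fx=12,fy=12,interpolation=cv2.INTER_NEAREST))
a=s[185:228,395:455]; cv2.imwrite("pics/s_c2.png",cv2.resize(cv2.convertScaleAbs(a,alpha=2),None,fx=12,fy=12,interpolation=cv2.INTER_NEAREST))
```

```text
tip (array([0.5956, 0.1585, 0.2159]), np.float64(0.0024503120349734647))
pin scene [0.5802 0.144  0.1287] [0.6048 0.1781 0.1287] 0.04213011047035105 [0.5925 0.161  0.1287] 54.182433306206875
pin top [0.5987 0.1772 0.1287] [0.5808 0.1386 0.1287] 0.042528147712636265 [0.5897 0.1579 0.1287] -114.92028070515535
[0.5859 0.1504 0.211 ]
[0.5965 0.1718 0.211 ]
scene 0.098 [420.4398 220.954 ]
scene 0.1287 [422.6364 202.2416]
scene 0.1837 [426.8454 166.3869]
scene 0.2137 [429.3035 145.4475]
top 0.098 [241.3989 161.3121]
top 0.1287 [237.9407 158.183 ]
top 0.1837 [230.9061 151.8178]
top 0.2137 [226.5279 147.8562]
```

View pics/t_c2.png

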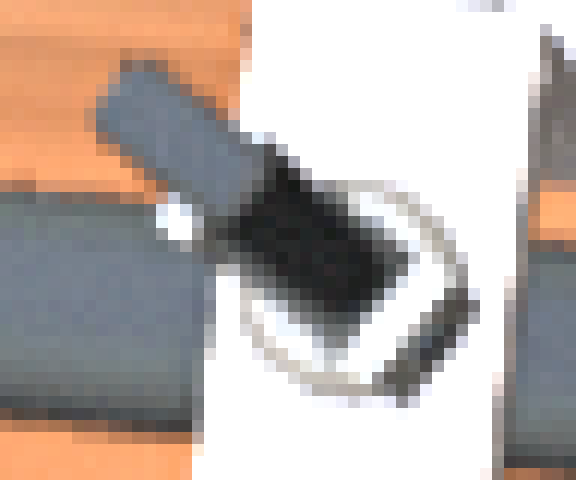

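View pics/s_c2.png

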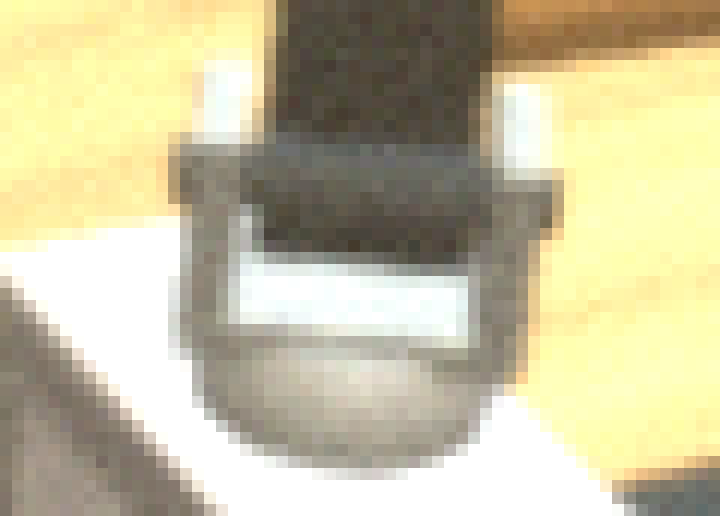

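```bash
cat >> h.py <<'E'
from scipy.spatial.transform import Rotation as Ro
def q(deg):
    c,s=np.cos(np.radians(deg)),np.sin(np.radians(deg))
    x,y,z,w=Ro.from_matrix(np.array([[0,c,s],[0,s,-c],[-1,0,0.]])).as_quat();return np.array([w,x,y,z])
E
python3 - <<'E'
from h import *
print("topface",onz("top",(225.2,149.2),.2137),"pinend",onz("top",(245.4,166.75),.1287))
for c in [(95,110),(140,60),(265,150),(230,215)]: print(onz("top",(c[0]/12+209.5,c[1]/12+137.5),.2137))
for p in(-36,144):
    for d in(0,-30,-60,-70):
        for z in (.339,.45): print(p,d,z,manip.ik([.594,.157,z],q(p+d)))
E
```

```text
topface [0.5934 0.1559 0.2137] pinend [0.5807 0.1409 0.1287]
[0.5973 0.1678 0.2137]
[0.6037 0.1623 0.2137]
[0.5923 0.1463 0.2137]
[0.584  0.1505 0.2137]
-36 0 0.339 [ 0.0719  0.6204 -0.5733  1.6662  0.3917  0.972  -1.269 ]
-36 0 0.45 [ 0.1516  0.5236 -0.6934  1.5584  0.3518  1.1876 -1.2369]
-36 -30 0.339 [ 0.0271  0.6049 -0.5066  1.669   0.3441  0.9575 -1.7564]
-36 -30 0.45 [ 0.1117  0.508  -0.6312  1.5609  0.3161  1.1766 -1.7335]
-36 -60 0.339 [-0.05    0.5836 -0.3944  1.674   0.2658  0.9373 -2.2195]
-36 -60 0.45 [ 0.0734  0.4949 -0.5729  1.5632  0.2837  1.1675 -2.2324]
-36 -70 0.339 [-0.0838  0.5761 -0.3461  1.6762  0.2326  0.93   -2.3681]
-36 -70 0.45 [ 0.0181  0.4789 -0.4907  1.5667  0.2395  1.1562 -2.3728]
144 0 0.339 [ 0.3629  0.8214 -1.0775  1.6492  0.7799  1.1604  1.5976]
144 0 0.45 [ 0.3632  0.6644 -1.0737  1.5464  0.5988  1.2925  1.7238]
144 -30 0.339 [ 0.3629  0.8214 -1.0775  1.6492  0.7799  1.1604  1.074 ]
144 -30 0.45 [ 0.3632  0.6644 -1.0737  1.5464  0.5988  1.2925  1.2002]
144 -60 0.339 [ 0.2035  0.6835 -0.7808  1.6582  0.5449  1.0303  0.7122]
144 -60 0.45 [ 0.2521  0.5749 -0.86    1.5525  0.4534  1.2245  0.7817]
144 -70 0.339 [ 0.1911  0.6761 -0.7603  1.6589  0.5294  1.0235  0.5489]
144 -70 0.45 [ 0.2373  0.5661 -0.8344  1.5534  0.4372  1.2181  0.6191]
```

Run:
```python
from h import *
manip.move_to([.594,.157,.44],q(144))
cv2.imwrite("pics/s1.png",manip.capture("scene"))
print(manip.read_time(),manip.read_tcp_pos(),manip.read_contact_force(),manip.read_joints())
```

```text
3.0667 [0.5943 0.1562 0.4398] [ 0.043  -0.5315 -0.0575] [ 0.3642  0.6765 -1.0731  1.5577  0.6124  1.2784  1.7137]
```

View pics/s1.png

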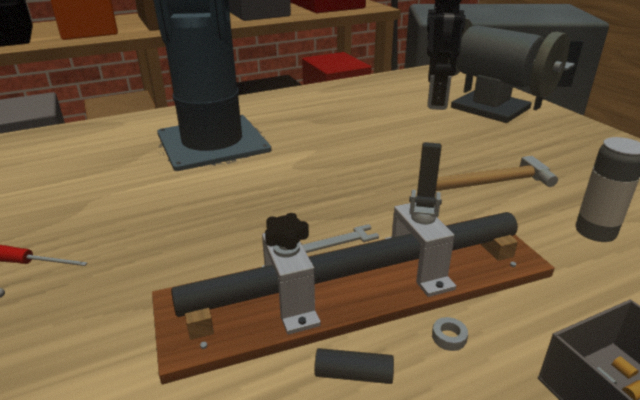

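Both fingers are in line with the camera (tip at 438,105), directly above the lever (top at 431,144). I'm descending and gripping now.

Run:
```python
from h import *
print(manip.servo_line([.594,.157,.34],velocity=.1,f_stop=15))
print(manip.read_tcp_pos(),manip.read_contact_force())
manip.command_gripper(0.0)
print(manip.read_time(),manip.read_opening(),manip.read_tcp_pos(),manip.read_contact_force(),manip.read_torque())
cv2.imwrite("pics/s2.png",manip.capture("scene")[80:260,340:520].repeat(3,0).repeat(3,1))
```

```text
False
[0.5942 0.1572 0.3407] [ 0.8715 -0.5919  0.6344]
4.875 0.12934400121735676 [0.5937 0.1573 0.3402] [-2.1803  0.181   2.9115] [ 0.1492  0.5398 -0.1211]
```

View pics/s2.png

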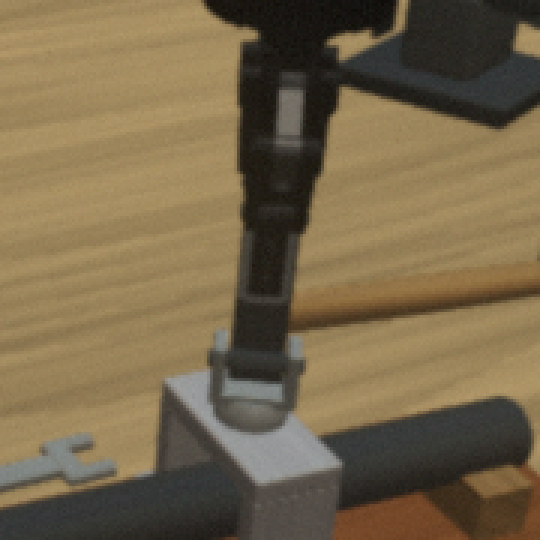

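Run:
```python
from h import *
for d in (12,24,36,48,55):
    manip.move_to([.594,.157,.340-.003*np.radians(d)],q(144-d))
    y=Ro.from_quat(np.roll(manip.read_eef_rot(),-1)).as_matrix()[:,1]
    print(d,manip.read_time(),np.degrees(np.arctan2(y[1],y[0])),manip.read_contact_force(),manip.read_torque(),manip.read_opening())
```

```text
12 5.225 132.26720445726133 [-3.7829 -0.1892  3.2496] [ 0.3168  0.8813 -0.1568] 0.13665981930484716
24 5.525 120.41616377234494 [-4.1451  1.415   4.7736] [ 0.3765  1.2138 -0.128 ] 0.13169804091249013
36 5.825 108.48011232892974 [-5.3217  1.8482  4.7506] [ 0.5093  1.3475 -0.1492] 0.12953192744465558
48 6.125 96.48722550724058 [-4.7853  2.757   5.1846] [ 0.5951  1.3632 -0.1798] 0.12722650719399473
55 6.375 89.49468967441352 [-4.1898  2.4728  4.8546] [ 0.6135  1.3586 -0.1679] 0.1328170512525209
```

Run:
```python
from h import *
for d in range(57,76,2):
    manip.move_to([.594,.157,.340-.003*np.radians(min(d,60))],q(144-d))
    manip.dwell(.1)
    y=Ro.from_quat(np.roll(manip.read_eef_rot(),-1)).as_matrix()[:,1]
    T=manip.read_torque()
    print(d,manip.read_time(),np.degrees(np.arctan2(y[1],y[0])),manip.read_contact_force(),T)
    if abs(T[2])>0.8: break
manip.dwell(.3)
cv2.imwrite("pics/s3.png",manip.capture("scene")[80:260,340:520].repeat(3,0).repeat(3,1))
cv2.imwrite("pics/t3.png",manip.capture("top"))
```

```text
57 6.725 87.54369906580006 [-5.0834  2.7394  5.5822] [ 0.6203  1.3476 -0.0046]
59 7.075 85.54384735668486 [-4.9825  1.885   4.6194] [ 0.6971  1.4013 -0.0668]
61 7.425 83.59701252548051 [-5.2658  3.1635  5.5188] [0.5789 1.4032 0.2562]
63 7.775 81.68681358838242 [-5.2288  2.761   4.6274] [0.6019 1.3782 0.8233]
```

View pics/s3.png

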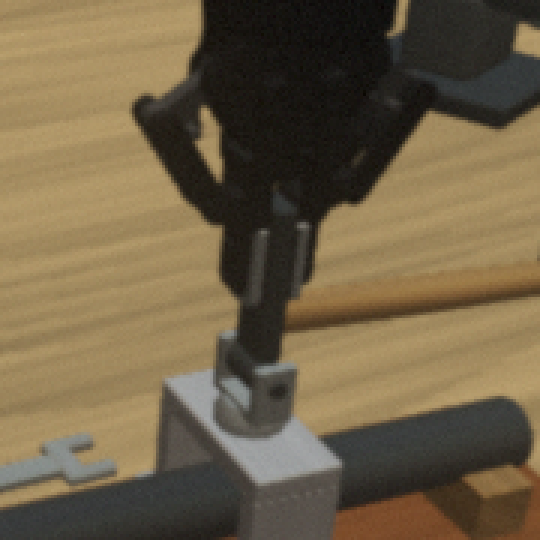

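Torque about z climbs from −0.1 to +0.8 N·m at 84°, which matches the tube direction (84.2°), so the bolt is snug. The image shows the lever edge-on to the tube. Next I'm releasing partially and probing the fold side.

Run:
```python
from h import *
manip.command_gripper(0.5)
manip.move_to([.594,.157,.337],q(84.2)); manip.dwell(.2)
print(manip.read_time(),manip.read_opening(),manip.read_contact_force(),manip.read_torque())
u=np.array([np.cos(np.radians(84.2)),np.sin(np.radians(84.2)),0])
P=np.array([.594,.157,.337])
r=manip.servo_line(P+u*.035,velocity=.06,f_stop=7)
print(r,manip.read_time(),(manip.read_tcp_pos()-P)@u,manip.read_contact_force())
cv2.imwrite("pics/s4.png",manip.capture("scene")[80:260,340:520].repeat(3,0).repeat(3,1))
```

```text
9.0333 0.49743340262395846 [-0.0653  0.5581  0.5052] [ 0.0255 -0.0005  0.0128]
False 9.7667 0.03545594858029825 [-0.06   -0.5417  0.7363]
```

View pics/s4.png

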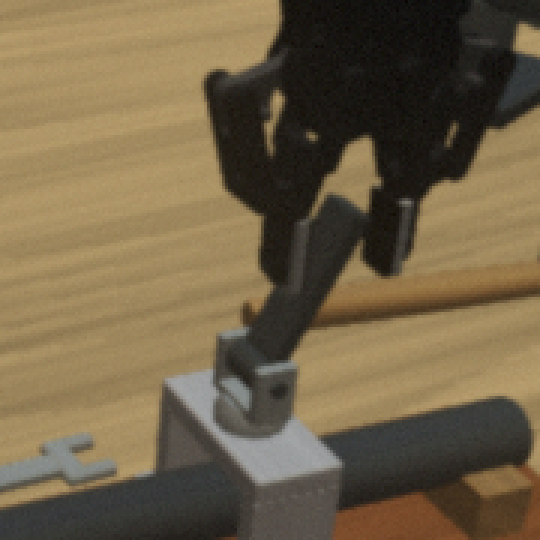

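It folds toward +u (right in the scene view, away from the knob) and now leans about 30°. I'm lifting, closing the fingers, and pushing it down from behind and above.

Run:
```python
from h import *
u=np.array([np.cos(np.radians(84.2)),np.sin(np.radians(84.2)),0])
B=np.array([.594,.157,.126+manip.nose_length])
P=lambda a,h:B+u*a+[0,0,h]
p=manip.read_tcp_pos();p[2]=.425
manip.servo_line(p,velocity=.12)
manip.command_gripper(0.0)
manip.servo_line(P(-.03,.125),velocity=.15)
manip.servo_line(P(-.03,.05),velocity=.12,f_stop=12)
print(manip.read_time(),manip.read_contact_force())
print(manip.servo_line(P(.045,.05),velocity=.06,f_stop=15),manip.read_contact_force())
print(manip.servo_line(P(.058,.02),velocity=.05,f_stop=20),manip.read_contact_force())
r=manip.servo_line(P(.058,-.012),velocity=.03,f_stop=10)
manip.dwell(.4)
print(r,manip.read_time(),manip.read_tcp_pos()-B,manip.read_contact_force())
cv2.imwrite("pics/s5.png",manip.capture("scene")[80:260,340:520].repeat(3,0).repeat(3,1))
```

```text
12.5417 [ 0.1853  0.0463 -0.153 ]
False [-0.4449  0.2448  0.6254]
False [ 0.4037 -0.8987  0.0292]
True 15.7917 [0.0062 0.0586 0.0043] [-2.0089 -1.7938 10.0879]
```

View pics/s5.png

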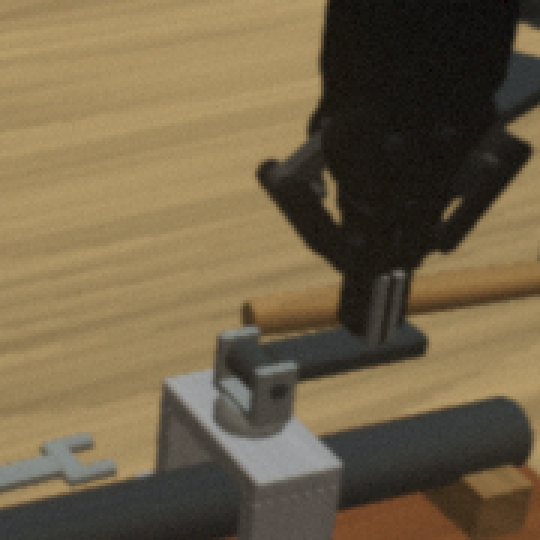

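Run:
```python
from h import *
p=manip.read_tcp_pos();p[2]+=.18
manip.servo_line(p,velocity=.12); manip.dwell(.3)
print(manip.read_time(),manip.read_contact_force())
s=manip.capture("scene");t=manip.capture("top")
cv2.imwrite("pics/s6f.png",s);cv2.imwrite("pics/t6f.png",t)
cv2.imwrite("pics/s6.png",cv2.resize(cv2.convertScaleAbs(s[130:280,380:530],alpha=1.5),None,fx=4,fy=4,interpolation=cv2.INTER_CUBIC))
for c in[(-.02,.006),(.02,.006)]: pass
u=np.array([np.cos(np.radians(84.2)),np.sin(np.radians(84.2)),0]);w=np.array([u[1],-u[0],0]);O=np.array([.594,.157,.126])
print("level lever near tip edge, predicted px (top corners, bottom):",[proj("scene",O+u*.085+w*a+[0,0,b]) for a,b in((.012,.006),(-.012,.006),(.012,-.006))])
```

```text
17.8 [-0.8835  1.0689 -0.0102]
level lever near tip edge, predicted px (top corners, bottom): [array([482.7406, 192.3414]), array([472.6324, 184.2213]), array([481.3436, 199.6996])]
```

View pics/s6.png

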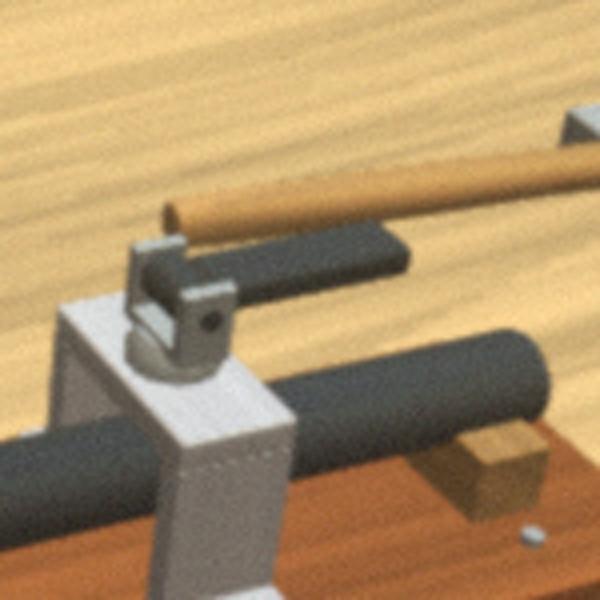

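The lever lies level: near tip corner seen at (482.5, 192.5), against (482.7, 192.3) predicted. One last check of its direction in the top view.

Run:
```python
from h import *
t=cv2.imread("pics/t6f.png")
cv2.imwrite("pics/t6.png",cv2.resize(cv2.convertScaleAbs(t[120:215,170:290],alpha=2),None,fx=6,fy=6,interpolation=cv2.INTER_CUBIC))
```

```text
(no output)
```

View pics/t6.png

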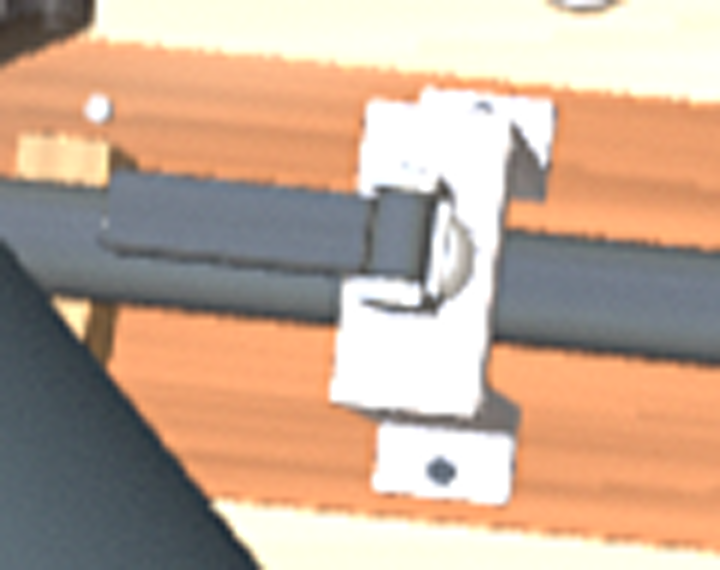

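In the top view the lever's lower edge runs at 6.0° in the image, from (105,245) to (360,272) in the crop. The tube edge runs at about 5.7°, so the two are parallel and the bolt is snug.

Run:
```python
from h import *
print(manip.read_time(),manip.read_dq(),manip.read_contact_force()); manip.hand_in()
```

```text
17.9 [ 0.0024 -0.0023  0.0003 -0.0019 -0.0009  0.0003  0.0004] [-0.1274  0.034  -0.2025]
the job is handed in; nothing more can be done
```

I turned the lever bolt clockwise until it was snug, folded its lever down flat, let go, and handed in at 17.9 s. The hand-in gave no verdict.

- **Turning:** I gripped the upright lever and turned it about 60°. The wrist moment then changed from about −0.1 to +0.8 N·m at about 84°, matching the tube direction of 84.2°.
- **Fold side:** The pictures did not show which way the lever folds. A gentle push away from the star knob moved it freely, so I folded it that way.
- **Folding:** I pushed it over with closed fingers and pressed down until the force rose by 10 N at the stop. I then lifted the arm 180 mm clear.

**Last checks**
- **Level:** The near tip corner was within 0.3 px of where a level lever should appear. The tip's underside was off by about 2 px and its rounded far corner by about 2.7 px, which I put down to reading rounded edges.
- **Direction:** The lever ran parallel to the tube in the top view, 6.0° against 5.7°.
- **Contact:** The contact force was about 0.2 N, so the robot was touching nothing.
- **Disagreement:** My first measurement of the bridge came out 48.6 mm wide instead of 44, probably because its side face was included. I used the lever's own measured centre instead, and the forces stayed small when gripping.

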